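# Eject a hard disk and trap it as it pops out

## Robot

A 6-joint arm with a two-finger parallel gripper is mounted at the origin on the work surface. World frame = base frame: x ahead of the robot, y to its left, z up, the work surface at z = 0. Lengths are in m, angles in rad, forces in N, time in s.
With the tool pointing down it reaches from about 0.275 to 0.85 m from the base axis. Payload 19 kg.
Tool frame: the origin (TCP) lies midway between the tips of the shut fingers; the grasp point (between the pads) lies 19 mm behind it; z points along the fingers, y is the line along which they close (so a half turn about z gives the same grasp; the last joint's range is limited). The gripper opens to 85 mm and grips with 20 to 120 N. Pads are 22 mm wide; open, the fingers measure 114 mm over their backs; the gripper's body (76 mm by 85 mm) begins 54 mm behind the grasp point. The pads swing forward as they close: fully open they stand 13 mm farther back than shut.
Start: joints at [-0.134, 0.15, 1.437, -0, 1.554, -0.134], TCP at [0.575, -0, 0.231] pointing down, gripper open.
Joint ranges: [-2.8, 2.8], [-0.68, 2.1], [0.12, 2.68], [-1.39, 4.53], [0.16, 2.79], [-2.81, 2.81]. Speed limits (rad/s): [1.89, 1.89, 2.22, 3.01, 3.01, 3.01].

## Interface

Orientations are given as a unit quaternion [x, y, z, w].
In Python, from cell import get_obs, cams, sign_off gives the robot as it stands.
- The arm moves only by the tool move_arm, never from a script. Its argument "targets" is a list of rows, each an object of numbers: "tx", "ty", "tz": the shift along the tool's x, y, z scaled (see below); "rx", "ry", "rz": the turn, a rotation vector about the tool's x, y, z scaled (see below). In form: [{"tx": .., "ty": .., "tz": .., "rx": .., "ry": .., "rz": ..}, ...]. A call has 1 to 12 rows; each row shifts and turns the commanded pose from where the row before left it, along the tool's axes as they then stand; what a row does not reach is not made up. The controller multiplies each number of a shift by 25 mm and each number of a turn by 0.1 rad. A row lasts 1/8 s, in which the tool goes at most 62.5 mm and 10.7 degrees, less where a joint would pass 70% of its speed; a pose out of reach is approached as far as the arm can. A call with a number of a shift or a turn outside -1 to 1 is refused whole. A call with a gripper value outside its range is refused whole. "gripper" is the closure, from -1 (fully open) to 1 (shut), set as the call begins (left out, the last holds). The fingers move at their own pace and stop on an object; "squeeze" is the grip in N (left out, the last holds). Time passes only in rows, so rows that do not move let the fingers close. It gives the time, the measured TCP pose, the force, the opening and the grip force at its end, in the units of the state.
- get_obs(): the state, without advancing time (a new reading comes with each control period).
- cams.grab_frame(name): name is "scene" or "side" or "wrist"; returns a dict with "color" (420x560x3 uint8, red, green, blue), "fovy" (degrees; the focal length in pixels is half the picture's height over the tangent of half this angle, whatever the lens; pixels are square), "cx", "cy" (the principal point, pixels), "R" (3x3) and "t" (3): a world point X has camera coordinates R X + t; the wrist camera has in their place "T_tool_cam" (4x4, takes a point from camera to tool coordinates, whose origin is the TCP and whose axes are the flange's). Camera axes: x right, y down, z forward; pixel columns grow to the right and rows downward; lengths in m; the calibration is good to about 2 mm. A picture is of the moment at which its call begins: read the wrist's pose just before it. There is no depth.
- sign_off(): hands the job in; it is judged then, once.
The state is a dict: "clock": time; "q": joint angles; "joint_velocities": joint speeds; "tau": joint torques, N m; "tcp_pos": TCP position; "tool_rot": TCP orientation; "contact_force": force on the tool from outside, world axes, zero at the start; "moment": the same for the moment, N m; "grip_width": finger opening in m; "finger_force": force on a finger pad.
Only numpy, scipy, OpenCV 4.12 (cv2) and the standard library are available. Lean on these libraries where they do the work, as an engineer would, in place of code of your own. Each camera call takes 0.05 s, during which the arm holds its last target. There are 200 camera calls.

## Task

Eject the bare hard disk from the dock: press its bay's eject key down with one finger while the other finger waits just in front of the disk, so that the disk pops out against that finger and cannot shoot away. Then let it out slowly against that finger until the ejector spring is spent, and leave it lying at rest on the dock's front deck, still partly in its bay and not past the deck's front edge. Do not grasp or lift the disk, and leave the other bay, its tray and key, and everything else alone.

Things in the scene. Friction and masses are not known exactly. Their poses are not given: they have to be found in the camera images.
- dock: Two-bay desktop dock for 3.5-inch drives, grey metal, fixed to the bench, 305 x 320 mm, 60 mm tall. Origin: on the bench, midway between the bays; x points to its rear, y to its left, z up. Drives come out along -x onto the flat deck, 18 mm above the bench. A hood (top 60 mm) covers the bays from x = +40 mm back; bay centre lines at y = +66 and -66 mm.
- deck_front (a point): Middle of the deck's front edge, x = -165 mm of the dock, 18 mm above the bench. The deck is open from here back to x = -55 mm, where the bays' side walls begin (48 mm above the bench, 103.6 mm apart within a bay). Dark low-friction slide plates run along both bays to this edge.
- pusher_left (a joint): Spring pusher behind the drive in the left bay (y = +66 mm), m: 0 = drive seated, 0.055 = end of stroke. Once the catch is down it drives the drive out along -x for 55 mm, with 6 N at the start and 2.4 N at the end. If nothing stops it the drive glides on and runs off the deck's front edge.
- pusher_right (a joint): The same pusher in the right bay (y = -66 mm of the dock).
- key_left (a joint): Travel of the left bay's eject key, m: 0 = up, 0.009 = fully down. About 3 to 5 N takes it down to a firm stop; it stays down (no return spring). It lowers the left bay's two steel catch tabs (standing 6.5 mm above the deck, just before the drive's front corners) into the deck; after about 6.5 mm of travel the left drive is free and pops out at once.
- key_right (a joint): The same for the right bay.
- key_left_top (a point): Middle of the top of the left eject key: black ribbed cap, 28 (along the dock's x) x 22 mm, alone on the open deck at the outer side of the left bay, at x = -90, y = +133 mm of the dock, its centre 30 mm nearer the deck's front edge than the seated drive's front. Top 33 mm above the bench when up, 24 mm (6 mm above the deck) when fully down. Moves with the key.
- key_right_top (a point): The same on the right eject key, at x = -90 mm, y = -133 mm of the dock.
- hdd: The bare 3.5-inch hard disk: solid bright metal block, 147 x 101.6 x 26 mm, about 0.6 kg, with a round embossing and a blank paper label on top. Starts seated in either bay, lying on the deck, its front face at x = -60 mm of the dock (5 mm out of the bay walls). Origin: centre of its underside; axes parallel to the dock's.
- hdd_front (a point): Middle of the hard disk's front face (the end that comes out), 13 mm above its underside.
- adapter: Black open plastic adapter tray, 147 x 101.6 mm, 20 mm tall at its side rails, 12 mm at its front bar, carrying a thin small drive (100 x 70 x 7 mm); seated in the other bay in the same way, held by that bay's catch. To be left there. Origin: centre of its underside.
- usb_stick: Memory stick, 56 x 18 x 9 mm, lying on the deck's middle strip between the two bays' paths. Origin: its underside.
- screw_cup: Small steel cup, 48 mm across, 32 mm tall, standing on the dock's hood. Origin: centre of its underside.
- driver: Screwdriver, 160 mm long, lying on the bench in front of the dock. Origin: its underside, near the middle.
- mug: White mug, 80 mm across, 95 mm tall, on the bench to the left of the dock. Origin: centre of its underside.
- tape_roll: Roll of packing tape lying flat, 104 mm across, 48 mm tall, on the bench to the right of the dock. Origin: centre of its underside.
- scanner: Handheld barcode scanner lying on its side, about 170 x 62 x 28 mm, on the bench to the right, nearer the robot. Origin: under its head.
- label_roll: Upright roll of blank labels, 60 mm across, 50 mm tall, on the bench to the left, nearer the robot. Origin: centre of its underside.
Mind the look-alikes: they are no part of the job. Of the things like the hdd, leave any that is blue; of the rest the larger one is meant.

How it is judged:
On the way, in this order (a step that is already met when the one before it is completed fails the run):
1. the eject key of the hard disk's bay is being pressed down (((y of hdd in the frame of dock above 0 m and value of joint key_left above 0.003 m) or (y of hdd in the frame of dock below 0 m and value of joint key_right above 0.003 m))).
2. a finger holds the popped hard disk back against the spring, and still does so late in the pusher's stroke (at least 40 mm out, moving slower than 0.2 m/s) (x of hdd_front in the frame of dock between -0.16 and -0.1 m and contact force between the fingers and hdd above 0.3 N and linear speed of hdd below 0.2 m/s), for 0.05 s.
At the end, for the whole second after the job is handed in: The hard disk lies flat and at rest on the deck, its front face 50 to 104 mm out from where it was seated (ejector spent, still in its bay and not past the deck's front edge), its bay's key down, the other key up (less than 4 mm pressed) and the adapter tray within 6 mm of its place (x of hdd_front in the frame of dock between -0.164 and -0.11 m and z of hdd in the frame of dock between 0.014 and 0.022 m and angle between hdd's own z axis and vertical below 0.05 rad and linear speed of hdd below 0.01 m/s and angle between the x axis of hdd and the x axis of dock, either way round below 0.1 rad and distance of adapter from where it was at the start of the episode below 0.006 m and ((y of hdd in the frame of dock above 0 m and value of joint key_left above 0.006 m and value of joint key_right below 0.004 m) or (y of hdd in the frame of dock below 0 m and value of joint key_right above 0.006 m and value of joint key_left below 0.004 m))); the robot touches nothing.
It fails at once if the hard disk ran past the front edge of the deck (x of hdd_front in the frame of dock below -0.165 m).
It fails at once if the hard disk was lifted (over 10 mm) or tipped (over 0.12 rad) (z of hdd in the frame of dock above 0.028 m or angle between hdd's own z axis and vertical above 0.12 rad).
It fails at once if the other bay's key was pressed (over 4 mm) or its tray was moved (over 6 mm) ((y of hdd in the frame of dock above 0 m and value of joint key_right above 0.004 m) or (y of hdd in the frame of dock below 0 m and value of joint key_left above 0.004 m) or distance of adapter from where it was at the start of the episode above 0.006 m).
It fails at once if a bystander (memory stick, screw cup, screwdriver, mug, tape roll, scanner or label roll) was moved over 20 mm (distance of any of usb_stick, screw_cup, driver, mug, tape_roll, scanner, label_roll from where it was at the start of the episode above 0.02 m).
It also fails if it takes over 32 s, if anything falls off the work surface, if the arm or the gripper's body presses on something with over 40 N, if the wrist force passes 120 N, or if a joint passes its speed limit or range.

## Working session

There is one attempt and no reset: what is moved stays moved. The work goes in short steps, Python scripts to look and compute and a tool call to move; the robot and the scene stay as the last step left them, time stands still between calls to the robot, and variables do not carry over. Pictures are saved under pics/ and viewed, at most 10 in all, crops included, and the job is handed in when it is done.

Besides the shell and the picture viewer there is one more tool, called after "Request:" as name(argument=value, ...) on one line, values as JSON. move_arm: Moves the arm, as the interface text tells. Shifts and turns lie within -1 to 1; 1 stands for 25 mm of shift or 0.1 rad of turn. Its arguments: {"type":"object","properties":{"targets":{"type":"array","items":{"type":"object","properties":{"tx":{"type":"number"},"ty":{"type":"number"},"tz":{"type":"number"},"rx":{"type":"number"},"ry":{"type":"number"},"rz":{"type":"number"}}}},"gripper":{"type":"number"},"squeeze":{"type":"number"}},"required":["targets"]}

```bash
mkdir -p pics; ls; python3 - <<'E'
from cell import get_obs,cams
import cv2,pickle,numpy as np
o=get_obs();print(o)
for n in("scene","side"):
    f=cams.grab_frame(n);pickle.dump(f,open(f"pics/{n}.pkl","wb"))
    print(n,f["fovy"],f["cx"],f["cy"],np.array(f["R"]).round(3).tolist(),f["t"])
    cv2.imwrite(f"pics/{n}0.png",f["color"][:,:,::-1])
E
```

```text
pics
{'clock': 0.0, 'q': array([-1.33998761e-01,  1.51006073e-01,  1.43806090e+00,  6.67362243e-06,
        1.55382051e+00, -1.34015182e-01]), 'joint_velocities': array([-3.64189082e-04, -5.95464356e-05, -9.54846982e-04, -5.25321761e-04,
       -1.07545502e-03,  9.16480896e-04]), 'tau': array([ 9.08163997e-05, -7.13061190e+01, -5.70858908e+01, -1.86872212e-04,
        9.14935896e-03,  2.21375326e-04]), 'tcp_pos': array([5.74735211e-01, 1.87796382e-05, 2.30649171e-01]), 'tool_rot': array([ 7.07100869e-01,  7.07112397e-01, -3.89869176e-04, -5.16872398e-04]), 'contact_force': array([-0.02709678,  0.07860977, -0.07082182]), 'moment': array([ 0.01112424, -0.0277556 , -0.04855134]), 'finger_force': 0.0, 'grip_width': 0.08539901315455768}
scene 47.13345856285348 281.9360336229047 215.92833336329448 [[-0.901, 0.434, 0.008], [0.368, 0.775, -0.514], [-0.229, -0.46, -0.858]] [ 0.50009873 -0.16702068  1.39696595]
side 51.25948743610901 280.5386085758427 211.38535019015 [[0.94, -0.342, 0.006], [-0.189, -0.533, -0.825], [0.285, 0.774, -0.566]] [-0.51116853  0.16610356  0.99969835]
```

View pics/scene0.png

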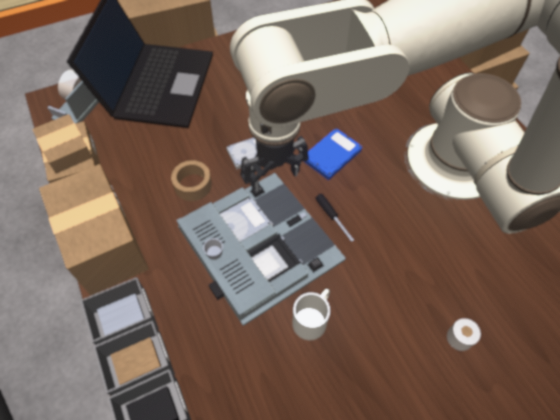

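View pics/side0.png

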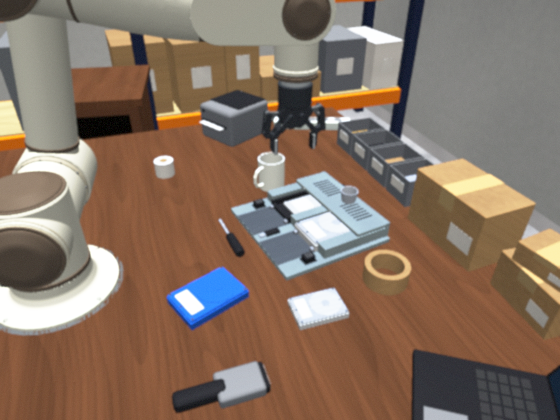

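The scene view shows the dock around (260,240). The side view shows its right bay (325,230) holding a bright disk and its left bay (300,207) holding the black tray. Three things look like the hdd (side pixels): a blue box (207,295), which is excluded; a loose small bright drive on the bench (318,307), which is smaller; and the bright block in the dock bay (325,230), which fits. I'll confirm with an enlarged crop.

```bash
python3 - <<'E'
import cv2,pickle,numpy as np
s=pickle.load(open("pics/side.pkl","rb"))["color"][:,:,::-1];c=pickle.load(open("pics/scene.pkl","rb"))["color"][:,:,::-1]
a=cv2.resize(s[165:335,225:395],None,fx=4.7,fy=3.5*1.0,interpolation=3)
a=cv2.resize(s[170:330,225:395],(799,598),interpolation=cv2.INTER_CUBIC)
cv2.imwrite("pics/side_crop.png",a)
b=cv2.resize(c[150:325,170:350],(799,598),interpolation=cv2.INTER_CUBIC)
cv2.imwrite("pics/scene_crop.png",b)
E
```

```text
(no output)
```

View pics/side_crop.png

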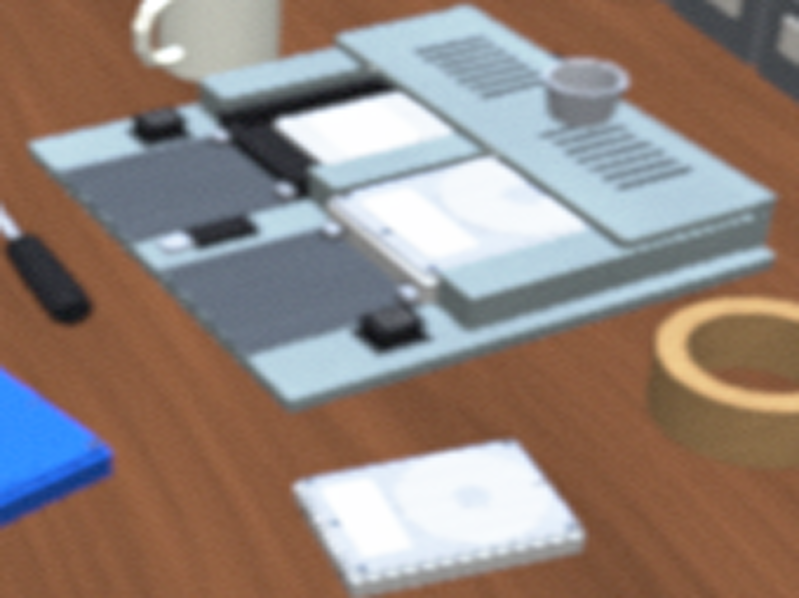

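View pics/scene_crop.png

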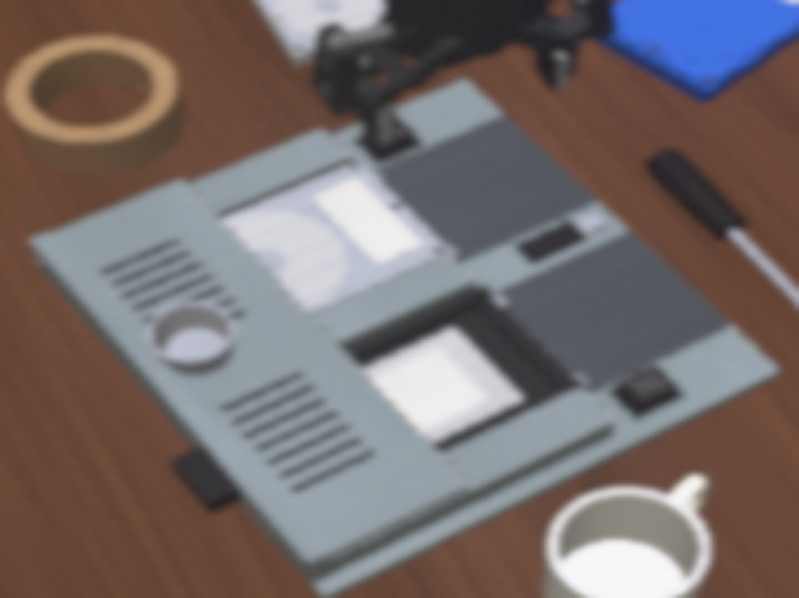

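Confirmed: the bright disk, with its round embossing and label, is in the bay nearest the camera in the side crop (about (450,215)). That is the dock's right bay, and the black tray is in the left. The right key is at crop (395,325) and the left at (160,122). Next I cast rays to the known heights and fit the dock's planar pose.

```bash
cat > h.py <<'E'
import numpy as np,pickle
def ray(f,u,v,z):
    F=210/np.tan(np.radians(f["fovy"]/2)) ;R=np.array(f["R"]);t=np.array(f["t"])
    d=R.T@np.array([(u-f["cx"])/F,(v-f["cy"])/F,1]);c=-R.T@t
    return c+d*(z-c[2])/d[2]
def rigid(A,B):
    a,b=A.mean(0),B.mean(0);P,Q=A-a,B-b
    th=np.arctan2((P[:,0]*Q[:,1]-P[:,1]*Q[:,0]).sum(),(P*Q).sum())
    M=np.array([[np.cos(th),-np.sin(th)],[np.sin(th),np.cos(th)]]);return th,M,b-M@a
E
python3 - <<'E'
from h import *
fs={n:pickle.load(open(f"pics/{n}.pkl","rb")) for n in("side","scene")}
L=[("side",30,147,-165,160,18),("side",290,402,-165,-160,18),("side",160,120,-90,133,33),("side",393,322,-90,-133,33),
("side",330,203,-60,-15,44),("scene",780,370,-165,160,18),("scene",467,80,-165,-160,18),("scene",650,382,-90,133,33),("scene",452,250,-60,-15,44)]
A=[];B=[]
for n,px,py,x,y,z in L:
    u,v=(225+px*170/799,170+py*160/598) if n=="side" else (170+px*180/799,150+py*175/598)
    A.append((x/1e3,y/1e3));B.append(ray(fs[n],u,v,z/1e3)[:2])
A=np.array(A);B=np.array(B);th,M,t=rigid(A,B)
print("yaw",th,"t",t);print(((A@M.T+t-B)*1e3).round(1));print(B.round(3))
for p in[(-90,-133),(-60,-66),(-165,0)]:print(p,M@(np.array(p)/1e3)+t)
E
```

```text
yaw 0.14838912835917797 t [0.63491353 0.01025444]
[[  0.8   8.3]
 [  0.1   2. ]
 [  1.7   5.4]
 [  1.4   3.6]
 [  2.4   9.3]
 [ -1.9  -6.8]
 [ -2.6 -10.3]
 [  1.   -5.2]
 [ -2.8  -6.2]]
[[ 0.447  0.136]
 [ 0.495 -0.174]
 [ 0.525  0.123]
 [ 0.564 -0.138]
 [ 0.575 -0.023]
 [ 0.45   0.151]
 [ 0.498 -0.162]
 [ 0.525  0.134]
 [ 0.581 -0.007]]
(-90, -133) [ 0.56556598 -0.13459002]
(-60, -66) [ 0.58533067 -0.06389096]
(-165, 0) [ 0.47172679 -0.01414001]
```

The two cameras disagree by about 6 mm each way in y, which is tolerable for a rough approach. The wrist camera will refine it from near. I'll go above the target and turn so the fingers close roughly along the dock's y.

Request:
move_arm(targets=[{"tx": -1}, {"tx": -1}, {"tx": -1, "ty": -0.3}, {"tx": -0.9}, {"rz": -1}, {"rz": -1}, {"rz": -1}, {"rz": -1}, {"rz": -1}, {"rz": -1}, {"rz": -1}, {"rz": -1}], gripper=-0.45)

```text
validation failed for argument at $.ta...
```

Request:
move_arm(targets=[{"rz": -1}, {"rz": -1}, {"rz": -1}, {"rz": -1}, {"rz": -1}, {"rz": -1}, {"rz": -1}, {}])

```text
validation failed for argument at $.ta...
```

```bash
python3 - <<'E'
from cell import get_obs,cams
import cv2,pickle,numpy as np
o=get_obs();f=cams.grab_frame("wrist");pickle.dump((o,f),open("pics/w1.pkl","wb"))
print(o["clock"],o["tcp_pos"],o["tool_rot"],o["grip_width"],o["q"],f["fovy"],f["cx"],f["cy"],np.round(f["T_tool_cam"],4).tolist())
cv2.imwrite("pics/w1.png",cv2.resize(f["color"][:,:,::-1],(800,600),interpolation=3))
E
```

```text
0.1 [5.74793660e-01 5.83231068e-06 2.30743952e-01] [ 7.07113418e-01  7.07099932e-01 -3.22930858e-04 -4.43354900e-04] 0.08554177314317482 [-1.34017382e-01  1.50962904e-01  1.43791987e+00  2.39929533e-05
  1.55380661e+00 -1.33998731e-01] 58.477839739113804 285.1692481718961 212.80037394519175 [[-0.0006, -0.949, -0.3153, 0.0804], [1.0, -0.0005, -0.0003, 0.0004], [0.0001, -0.3153, 0.949, -0.1418], [0.0, 0.0, 0.0, 1.0]]
```

View pics/w1.png

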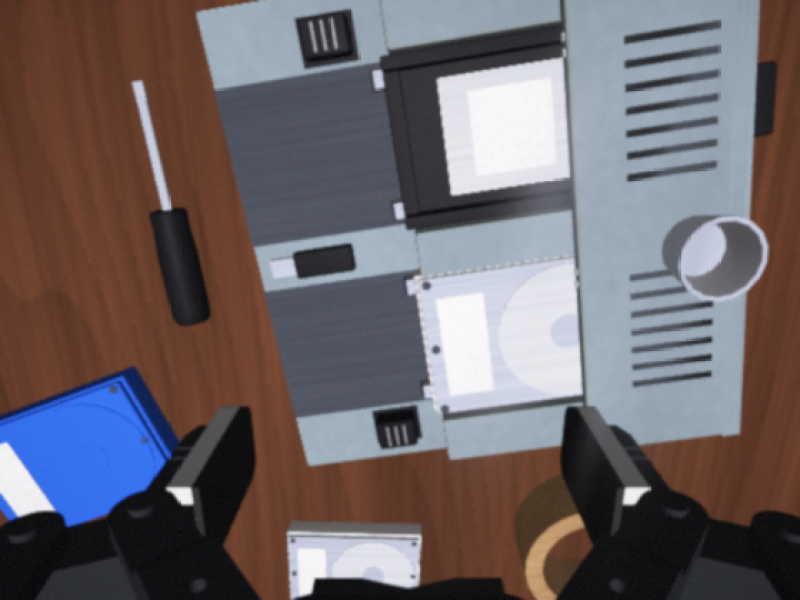

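The wrist view shows the whole dock: deck corners (198,12) and (308,466), left key (325,36), right key (398,428), and the disk's front top corners (416,277) and (437,412). The moves were refused, probably because every field is required in each row. First I refine the pose.

```bash
python3 - <<'E'
from h import *
from scipy.spatial.transform import Rotation as Ro
o,f=pickle.load(open("pics/w1.pkl","rb"))
T=np.array(f["T_tool_cam"]);W=np.eye(4);W[:3,:3]=Ro.from_quat(o["tool_rot"]).as_matrix();W[:3,3]=o["tcp_pos"]
C=np.linalg.inv(W@T);f=dict(f,R=C[:3,:3],t=C[:3,3])
L=[(198,12,-165,160,18),(308,466,-165,-160,18),(325,36,-90,133,33),(398,428,-90,-133,33),(416,277,-60,-15.2,44),(437,412,-60,-116.8,44),(217,90,-165,117,18),(253,244,-165,15,18)]
A=np.array([l[2:4] for l in L])/1e3
B=np.array([ray(f,l[0]*.7,l[1]*.7,l[4]/1e3)[:2] for l in L])
n=6;th,M,t=rigid(A[:n],B[:n]);print("yaw",th,"t",t);print(((A@M.T+t-B)*1e3).round(1))
for p in[(-90,-133),(-60,-66),(-165,0)]:print(p,M@(np.array(p)/1e3)+t)
E
```

```text
yaw 0.1541559482792146 t [0.63715985 0.01437967]
[[-1.8  2.8]
 [ 0.9  0.6]
 [-0.   2.6]
 [ 0.6 -4. ]
 [-0.2  0.8]
 [ 0.4 -2.7]
 [-1.6  3.1]
 [ 0.7 -1.3]]
(-90, -133) [ 0.56864875 -0.1308623 ]
(-60, -66) [ 0.58800541 -0.06005044]
(-165, 0) [ 0.47411651 -0.01095544]
```

Request:
move_arm(targets=[{"tx": -1, "ty": 0, "tz": 0, "rx": 0, "ry": 0, "rz": 0}, {"tx": -1, "ty": 0, "tz": 0, "rx": 0, "ry": 0, "rz": -1}], gripper=-0.45)

```text
clock: 0.4
tcp_pos: [0.5749, -0.0504, 0.2311]
tool_rot: [0.67, 0.742, -0.0, -0.0]
contact_force: [0.1, -0.4, -0.2]
grip_width: 0.0619
finger_force: 0.0
```

Request:
move_arm(targets=[{"tx": 0, "ty": 0, "tz": 0.3, "rx": 0, "ry": 0, "rz": -1}, {"tx": 0, "ty": 0, "tz": 0.3, "rx": 0, "ry": 0, "rz": -1}, {"tx": 0, "ty": 0, "tz": 0.3, "rx": 0, "ry": 0, "rz": -1}, {"tx": 0, "ty": 0, "tz": 0.3, "rx": 0, "ry": 0, "rz": -1}, {"tx": 0, "ty": 0, "tz": 0.3, "rx": 0, "ry": 0, "rz": -1}, {"tx": 0, "ty": 0, "tz": 0.3, "rx": 0, "ry": 0, "rz": -1}, {"tx": 0, "ty": 0, "tz": 0.3, "rx": 0, "ry": 0, "rz": -1}, {"tx": 0, "ty": 0, "tz": 0.3, "rx": 0, "ry": 0, "rz": -1}, {"tx": 0, "ty": 0, "tz": 0.3, "rx": 0, "ry": 0, "rz": -1}, {"tx": 0, "ty": 0, "tz": 0.3, "rx": 0, "ry": 0, "rz": -1}, {"tx": 0, "ty": 0, "tz": 0.3, "rx": 0, "ry": 0, "rz": -1}, {"tx": 0, "ty": 0, "tz": 0.3, "rx": 0, "ry": 0, "rz": -1}])

```text
clock: 1.9
tcp_pos: [0.5748, -0.05, 0.1408]
tool_rot: [0.133, 0.991, 0.0, -0.0]
contact_force: [-0.0, -0.1, 0.1]
grip_width: 0.0619
finger_force: 0.0
```

Request:
move_arm(targets=[{"tx": 0, "ty": 0, "tz": 0.3, "rx": 0, "ry": 0, "rz": -1}, {"tx": 0, "ty": 0, "tz": 0.3, "rx": 0, "ry": 0, "rz": -1}, {"tx": 0, "ty": -1, "tz": 0, "rx": 0, "ry": 0, "rz": 0}, {"tx": 0, "ty": -0.8, "tz": 0, "rx": 0, "ry": 0, "rz": 0}, {"tx": 0, "ty": 0, "tz": 0, "rx": 0, "ry": 0, "rz": 0}])

```text
clock: 2.52
tcp_pos: [0.5717, -0.0962, 0.1262]
tool_rot: [0.036, 0.999, -0.0, -0.0]
contact_force: [0.2, 1.1, -0.2]
grip_width: 0.0619
finger_force: 0.0
```

```bash
python3 - <<'E'
from cell import get_obs,cams
import cv2,pickle,numpy as np
o=get_obs();f=cams.grab_frame("wrist");s=cams.grab_frame("side");pickle.dump((o,f,s),open("pics/w2.pkl","wb"))
print(o["clock"],o["tcp_pos"],o["tool_rot"],o["grip_width"],o["q"])
cv2.imwrite("pics/w2.png",cv2.resize(f["color"][:,:,::-1],(800,600),interpolation=3))
E
```

```text
2.525 [ 0.57165624 -0.09618899  0.12619667] [ 3.63644392e-02  9.99338589e-01 -2.60995815e-05 -1.05855941e-04] 0.061866647958167625 [-2.99517668e-01  2.16958204e-01  1.57490897e+00 -1.08098783e-04
  1.34991633e+00 -1.79754538e+00]
```

View pics/w2.png

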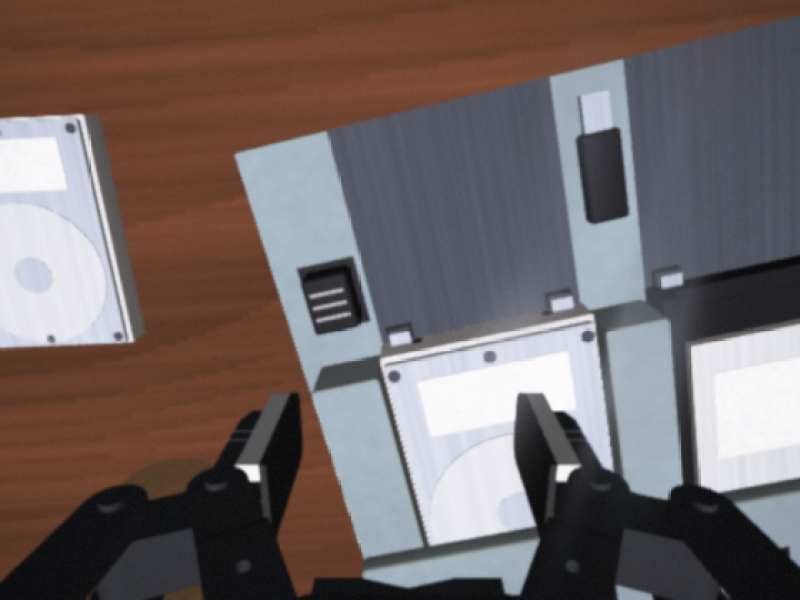

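The wrist view shows the right key top at (333,300), the disk's front top corners at (383,362) and (592,317), the deck corner at (236,154), and the fingertips' front ends near (268–300,395) and (517–550,395).

```bash
cat >> h.py <<'E'
from scipy.spatial.transform import Rotation as Ro
def wrist(o,f):
    W=np.eye(4);W[:3,:3]=Ro.from_quat(o["tool_rot"]).as_matrix();W[:3,3]=o["tcp_pos"]
    C=np.linalg.inv(W@np.array(f["T_tool_cam"]));return dict(f,R=C[:3,:3],t=C[:3,3]),W
E
python3 - <<'E'
from h import *
o,f,s=pickle.load(open("pics/w2.pkl","rb"))
f,W=wrist(o,f)
L=[(236,154,-165,-160,18),(333,298,-90,-133,33),(383,362,-60,-116.8,44),(592,317,-60,-15.2,44),(549,76,-165,-15,18),(329,131,-165,-117,18)]
A=np.array([l[2:4] for l in L])/1e3
B=np.array([ray(f,l[0]*.7,l[1]*.7,l[4]/1e3)[:2] for l in L])
th,M,t=rigid(A,B);print("yaw",th,"t",t);print(((A@M.T+t-B)*1e3).round(1));print(B.round(4))
for z in(-6,-12):
  for u,v in[(268,395),(300,395),(517,395),(550,395),(250,485),(262,485)]:
    p=ray(f,u*.7,v*.7,o["tcp_pos"][2]-z/1e3);print(z,(u,v),((np.linalg.inv(W)@np.r_[p,1])[:3]*1e3).round(1))
g=np.array(W[:2,:2]);
for n,p in(("key",(-90,-133)),("front",(-60,-66)),("frontL",(-60,-116)),("frontR",(-60,-16))):
  w=M@(np.array(p)/1e3)+t; print(n,w,"tool",((np.linalg.inv(W)@np.r_[w,0.03,1])[:2]*1e3).round(1))
E
```

```text
yaw 0.1509959928982554 t [0.6350872  0.01309818]
[[-1.5 -1.2]
 [ 2.4 -1.4]
 [ 0.9 -1.9]
 [ 0.6  4.1]
 [-1.1  2. ]
 [-1.2 -1.6]]
[[ 0.4975 -0.1687]
 [ 0.5637 -0.1305]
 [ 0.5925 -0.1095]
 [ 0.5775 -0.0151]
 [ 0.4753 -0.0286]
 [ 0.4908 -0.1258]]
-6 (268, 395) [  8.2 -39.9  -6. ]
-6 (300, 395) [  8.2 -30.9  -6. ]
-6 (517, 395) [ 8.2 30.5 -6. ]
-6 (550, 395) [ 8.2 39.8 -6. ]
-6 (250, 485) [-22.  -47.8  -6. ]
-6 (262, 485) [-22.  -44.2  -6. ]
-12 (268, 395) [ 11.4 -38.2 -12. ]
-12 (300, 395) [ 11.4 -29.5 -12. ]
-12 (517, 395) [ 11.4  29.2 -12. ]
-12 (550, 395) [ 11.4  38.1 -12. ]
-12 (250, 485) [-17.5 -45.7 -12. ]
-12 (262, 485) [-17.5 -42.3 -12. ]
key [ 0.56611749 -0.13192657] tool [  2.9 -36. ]
front [ 0.58569781 -0.06117623] tool [-11.5  35.9]
frontL [ 0.59321895 -0.11060732] tool [-22.6 -12.8]
frontR [ 0.57817667 -0.01174514] tool [-0.4 84.7]
```

The fingertips sit at tool (0, ±35.5), the key at (3,-36) and the disk front near x=-11.5. Shifting +4.5 mm in tool x puts one finger on the key and the other about 4 mm in front of the disk. I'll descend to just above the disk top and check.

Request:
move_arm(targets=[{"tx": 0.18, "ty": 0, "tz": 0.8, "rx": 0, "ry": 0, "rz": 0}, {"tx": 0, "ty": 0, "tz": 0.8, "rx": 0, "ry": 0, "rz": 0}, {"tx": 0, "ty": 0, "tz": 0.8, "rx": 0, "ry": 0, "rz": 0}, {"tx": 0, "ty": 0, "tz": 0.8, "rx": 0, "ry": 0, "rz": 0}, {"tx": 0, "ty": 0, "tz": 0, "rx": 0, "ry": 0, "rz": 0}])

```text
clock: 3.25
tcp_pos: [0.5666, -0.0938, 0.0452]
tool_rot: [0.035, 0.999, 0.0, -0.001]
contact_force: [-0.7, -0.2, 0.9]
grip_width: 0.0621
finger_force: 0.0
```

```bash
python3 - <<'E'
from cell import get_obs,cams
import cv2,pickle,numpy as np
o=get_obs();f=cams.grab_frame("wrist");s=cams.grab_frame("side");pickle.dump((o,f,s),open("pics/w3.pkl","wb"))
print(o["clock"],o["tcp_pos"],o["grip_width"])
a=cv2.resize(f["color"][:,:,::-1],(400,300),interpolation=3)
a=f["color"][120:420,60:480,::-1]
a=cv2.resize(a,(420,300));b=cv2.resize(s["color"][200:280,265:365,::-1],(375,300),interpolation=3)
cv2.imwrite("pics/w3.png",np.hstack([a,b]))
E
```

```text
3.25 [ 0.56657509 -0.09378375  0.04515672] 0.062131171355731374
```

View pics/w3.png

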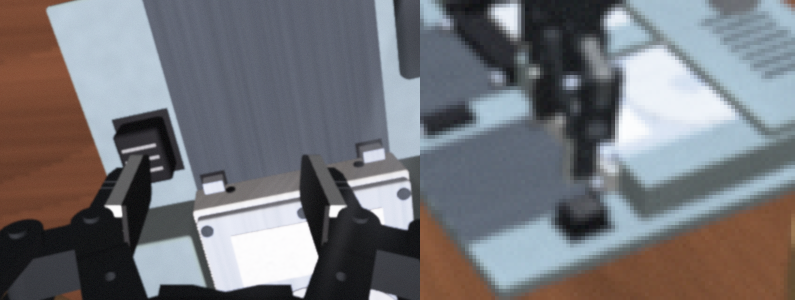

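Left finger over the key (crop (130,170)), right finger just before the disk's front edge (crop (320,190)). I compute the gaps numerically.

```bash
python3 - <<'E'
from h import *
o,f,s=pickle.load(open("pics/w3.pkl","rb"));f,W=wrist(o,f)
for n,u,v,z in[("keyc",141,151,33),("kFL",113,135,33),("kFR",158,121,33),("kRR",176,179,33),("dfL",194,209,44),("dfR",411,172,44),("dfm",300,190,44),("deckFR",46,8,18),("tip1 in",149,155,54),("tip1 out",131,157,54),("tip2 in",302,156,54),("tip2 out",324,156,54)]:
  p=ray(f,u+60,v+120,z/1e3);print(n,p.round(4),((np.linalg.inv(W)@np.r_[p,1])[:2]*1e3).round(1))
E
```

```text
keyc [ 0.5624 -0.1325  0.033 ] [  1.4 -38.9]
kFL [ 0.5536 -0.1439  0.033 ] [  9.4 -50.9]
kFR [ 0.5483 -0.1229  0.033 ] [ 16.2 -30.3]
kRR [ 0.578  -0.1182  0.033 ] [-13.1 -23.5]
dfL [ 0.5872 -0.1097  0.044 ] [-21.7 -14.4]
dfR [ 0.5752 -0.0145  0.044 ] [-3.1 79.7]
dfm [ 0.5808 -0.0624  0.044 ] [-12.   32.4]
deckFR [ 0.4972 -0.1687  0.018 ] [ 63.8 -79.7]
tip1 in [ 0.5541 -0.1236  0.054 ] [ 10.4 -30.6]
tip1 out [ 0.5545 -0.1308  0.054 ] [  9.5 -37.8]
tip2 in [ 0.5588 -0.0633  0.054 ] [ 9.9 29.9]
tip2 out [ 0.5594 -0.0546  0.054 ] [ 9.9 38.6]
```

Request:
move_arm(targets=[{"tx": 0.16, "ty": -0.08, "tz": 0, "rx": 0, "ry": 0, "rz": 0}, {"tx": 0, "ty": 0, "tz": 0.2, "rx": 0, "ry": 0, "rz": 0}, {"tx": 0, "ty": 0, "tz": 0.2, "rx": 0, "ry": 0, "rz": 0}, {"tx": 0, "ty": 0, "tz": 0.2, "rx": 0, "ry": 0, "rz": 0}, {"tx": 0, "ty": 0, "tz": 0.1, "rx": 0, "ry": 0, "rz": 0}, {"tx": 0, "ty": 0, "tz": 0, "rx": 0, "ry": 0, "rz": 0}])

```text
clock: 4.1
tcp_pos: [0.5631, -0.0962, 0.0285]
tool_rot: [0.035, 0.999, 0.0, -0.0]
contact_force: [0.1, 0.2, -0.3]
grip_width: 0.0619
finger_force: 0.0
```

Request:
move_arm(targets=[{"tx": 0, "ty": 0, "tz": 0.08, "rx": 0, "ry": 0, "rz": 0}, {"tx": 0, "ty": 0, "tz": 0, "rx": 0, "ry": 0, "rz": 0}])

```text
clock: 4.35
tcp_pos: [0.5632, -0.0963, 0.0268]
tool_rot: [0.035, 0.999, -0.0, 0.0]
contact_force: [0.1, -0.2, 0.4]
grip_width: 0.0623
finger_force: 0.0
```

Request:
move_arm(targets=[{"tx": 0, "ty": 0, "tz": 0.08, "rx": 0, "ry": 0, "rz": 0}, {"tx": 0, "ty": 0, "tz": 0, "rx": 0, "ry": 0, "rz": 0}])

```text
clock: 4.6
tcp_pos: [0.5632, -0.0963, 0.0247]
tool_rot: [0.035, 0.999, 0.0, -0.0]
contact_force: [0.4, 0.1, -0.2]
grip_width: 0.062
finger_force: 0.0
```

Request:
move_arm(targets=[{"tx": 0, "ty": 0, "tz": 0.08, "rx": 0, "ry": 0, "rz": 0}, {"tx": 0, "ty": 0, "tz": 0, "rx": 0, "ry": 0, "rz": 0}])

```text
clock: 4.85
tcp_pos: [0.5631, -0.0962, 0.0226]
tool_rot: [0.035, 0.999, 0.0, -0.0]
contact_force: [0.4, -1.1, -0.6]
grip_width: 0.0617
finger_force: 0.0
```

Request:
move_arm(targets=[{"tx": 0, "ty": 0, "tz": 0.06, "rx": 0, "ry": 0, "rz": 0}, {"tx": 0, "ty": 0, "tz": 0, "rx": 0, "ry": 0, "rz": 0}])

```text
clock: 5.1
tcp_pos: [0.5626, -0.0963, 0.0209]
tool_rot: [0.035, 0.999, 0.0, -0.001]
contact_force: [-3.7, -1.2, 1.0]
grip_width: 0.0618
finger_force: 2.1
```

Request:
move_arm(targets=[{"tx": 0, "ty": 0, "tz": 0.06, "rx": 0, "ry": 0, "rz": 0}, {"tx": 0, "ty": 0, "tz": 0, "rx": 0, "ry": 0, "rz": 0}])

```text
clock: 5.35
tcp_pos: [0.5627, -0.0962, 0.0196]
tool_rot: [0.035, 0.999, 0.0, -0.001]
contact_force: [-4.7, -0.3, 2.6]
grip_width: 0.0621
finger_force: 2.8
```

```bash
python3 - <<'E'
from cell import get_obs,cams
import cv2,pickle,numpy as np
o=get_obs();f=cams.grab_frame("wrist");s=cams.grab_frame("side");pickle.dump((o,f,s),open("pics/w4.pkl","wb"))
print(o["clock"],o["tcp_pos"],o["grip_width"],o["contact_force"],o["moment"])
a=f["color"][120:420,60:480,::-1]
b=cv2.resize(s["color"][200:280,265:365,::-1],(375,300),interpolation=3)
cv2.imwrite("pics/w4.png",np.hstack([a,b]))
E
```

```text
5.35 [ 0.56268298 -0.09624329  0.01962211] 0.06212694784912412 [-4.7255049  -0.30914411  2.59783635] [0.03334191 0.86611057 0.18112439]
```

View pics/w4.png

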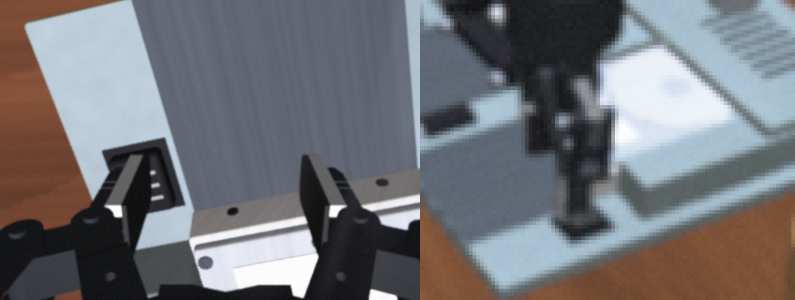

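The catch tabs are gone and the disk's front face (crop about (300,190)) now rests against the right finger. The 4.7 N along -x agrees with that. I'll press the key slightly further, then let the disk out slowly along the dock's -x.

Request:
move_arm(targets=[{"tx": 0, "ty": 0, "tz": 0.04, "rx": 0, "ry": 0, "rz": 0}, {"tx": 0, "ty": 0, "tz": 0, "rx": 0, "ry": 0, "rz": 0}])

```text
clock: 5.7
tcp_pos: [0.5626, -0.0963, 0.0187]
tool_rot: [0.035, 0.999, 0.0, -0.001]
contact_force: [-6.5, 0.1, 4.6]
grip_width: 0.062
finger_force: 3.1
```

Request:
move_arm(targets=[{"tx": 0.16, "ty": -0.035, "tz": 0, "rx": 0, "ry": 0, "rz": 0}, {"tx": 0.16, "ty": -0.035, "tz": 0, "rx": 0, "ry": 0, "rz": 0}, {"tx": 0.16, "ty": -0.035, "tz": 0, "rx": 0, "ry": 0, "rz": 0}, {"tx": 0.16, "ty": -0.035, "tz": 0, "rx": 0, "ry": 0, "rz": 0}, {"tx": 0.16, "ty": -0.035, "tz": 0, "rx": 0, "ry": 0, "rz": 0}])

```text
clock: 6.32
tcp_pos: [0.5426, -0.0993, 0.0187]
tool_rot: [0.035, 0.999, 0.0, -0.0]
contact_force: [-2.2, 0.4, 0.5]
grip_width: 0.0618
finger_force: 1.1
```

Request:
move_arm(targets=[{"tx": 0.16, "ty": -0.035, "tz": 0, "rx": 0, "ry": 0, "rz": 0}, {"tx": 0.16, "ty": -0.035, "tz": 0, "rx": 0, "ry": 0, "rz": 0}, {"tx": 0.16, "ty": -0.035, "tz": 0, "rx": 0, "ry": 0, "rz": 0}, {"tx": 0.16, "ty": -0.035, "tz": 0, "rx": 0, "ry": 0, "rz": 0}, {"tx": 0.16, "ty": -0.035, "tz": 0, "rx": 0, "ry": 0, "rz": 0}, {"tx": 0, "ty": 0, "tz": 0, "rx": 0, "ry": 0, "rz": 0}])

```text
clock: 7.08
tcp_pos: [0.5222, -0.1023, 0.0188]
tool_rot: [0.035, 0.999, -0.0, -0.0]
contact_force: [-4.1, -0.1, 0.8]
grip_width: 0.0619
finger_force: 2.2
```

Request:
move_arm(targets=[{"tx": 0.08, "ty": -0.018, "tz": 0, "rx": 0, "ry": 0, "rz": 0}, {"tx": 0, "ty": 0, "tz": 0, "rx": 0, "ry": 0, "rz": 0}])

```text
clock: 7.32
tcp_pos: [0.5205, -0.1025, 0.0188]
tool_rot: [0.035, 0.999, -0.0, -0.0]
contact_force: [-3.1, -0.4, 0.1]
grip_width: 0.0623
finger_force: 1.5
```

```bash
python3 - <<'E'
from cell import get_obs,cams
import cv2,pickle,numpy as np
o=get_obs();f=cams.grab_frame("wrist");s=cams.grab_frame("side");pickle.dump((o,f,s),open("pics/w5.pkl","wb"))
print(o["clock"],o["tcp_pos"],o["grip_width"],o["contact_force"],o["moment"])
a=f["color"][120:420,60:480,::-1]
b=cv2.resize(s["color"][200:280,265:365,::-1],(375,300),interpolation=3)
cv2.imwrite("pics/w5.png",np.hstack([a,b]))
E
```

```text
7.325 [ 0.52053228 -0.1025298   0.0187616 ] 0.06226396727290881 [-3.09994151 -0.38922873  0.14080102] [-0.12839076  0.40661387  0.11532696]
```

View pics/w5.png

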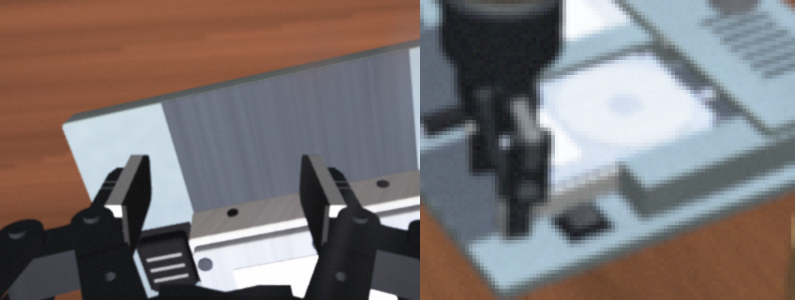

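Still held with about 3 N, and the key is down and clear. I continue slowly to the end of the stroke.

Request:
move_arm(targets=[{"tx": 0.06, "ty": -0.014, "tz": 0, "rx": 0, "ry": 0, "rz": 0}, {"tx": 0.06, "ty": -0.014, "tz": 0, "rx": 0, "ry": 0, "rz": 0}, {"tx": 0, "ty": 0, "tz": 0, "rx": 0, "ry": 0, "rz": 0}])

```text
clock: 7.8
tcp_pos: [0.5176, -0.103, 0.0188]
tool_rot: [0.035, 0.999, 0.0, 0.0]
contact_force: [-1.6, -0.9, -0.5]
grip_width: 0.0619
finger_force: 0.5
```

Request:
move_arm(targets=[{"tx": 0.06, "ty": -0.014, "tz": 0, "rx": 0, "ry": 0, "rz": 0}, {"tx": 0.06, "ty": -0.014, "tz": 0, "rx": 0, "ry": 0, "rz": 0}, {"tx": 0, "ty": 0, "tz": 0, "rx": 0, "ry": 0, "rz": 0}])

```text
clock: 8.18
tcp_pos: [0.5145, -0.1035, 0.0188]
tool_rot: [0.035, 0.999, 0.0, 0.0]
contact_force: [-0.1, 0.2, -0.7]
grip_width: 0.0619
finger_force: 0.0
```

Request:
move_arm(targets=[{"tx": 0.06, "ty": -0.014, "tz": 0, "rx": 0, "ry": 0, "rz": 0}, {"tx": 0.06, "ty": -0.014, "tz": 0, "rx": 0, "ry": 0, "rz": 0}, {"tx": 0, "ty": 0, "tz": 0, "rx": 0, "ry": 0, "rz": 0}])

```text
clock: 8.55
tcp_pos: [0.5114, -0.104, 0.0188]
tool_rot: [0.035, 0.999, 0.0, -0.0]
contact_force: [-0.1, -0.3, -0.1]
grip_width: 0.062
finger_force: 0.0
```

The spring is spent and the contact is gone. I back off a little more, lift clear, and check.

Request:
move_arm(targets=[{"tx": 0.2, "ty": -0.04, "tz": 0, "rx": 0, "ry": 0, "rz": 0}, {"tx": 0, "ty": 0, "tz": -0.4, "rx": 0, "ry": 0, "rz": 0}, {"tx": 0, "ty": 0, "tz": -0.8, "rx": 0, "ry": 0, "rz": 0}, {"tx": 0, "ty": 0, "tz": -1, "rx": 0, "ry": 0, "rz": 0}, {"tx": 0, "ty": 0, "tz": -1, "rx": 0, "ry": 0, "rz": 0}, {"tx": 0, "ty": 0, "tz": -1, "rx": 0, "ry": 0, "rz": 0}, {"tx": 0, "ty": 0, "tz": 0, "rx": 0, "ry": 0, "rz": 0}, {"tx": 0, "ty": 0, "tz": 0, "rx": 0, "ry": 0, "rz": 0}])

```text
clock: 9.55
tcp_pos: [0.5062, -0.1045, 0.1236]
tool_rot: [0.035, 0.999, 0.0, -0.0]
contact_force: [-0.6, -0.9, -0.6]
grip_width: 0.062
finger_force: 0.0
```

```bash
python3 - <<'E'
from cell import get_obs,cams
import cv2,pickle,numpy as np
o=get_obs();f=cams.grab_frame("wrist");pickle.dump((o,f),open("pics/w6.pkl","wb"))
print(o["clock"],o["tcp_pos"],o["contact_force"])
cv2.imwrite("pics/w6.png",cv2.resize(f["color"][:,:,::-1],(800,600),interpolation=3))
E
```

```text
9.55 [ 0.50623473 -0.10453722  0.12364579] [-0.57908003 -0.89551361 -0.57423727]
```

View pics/w6.png

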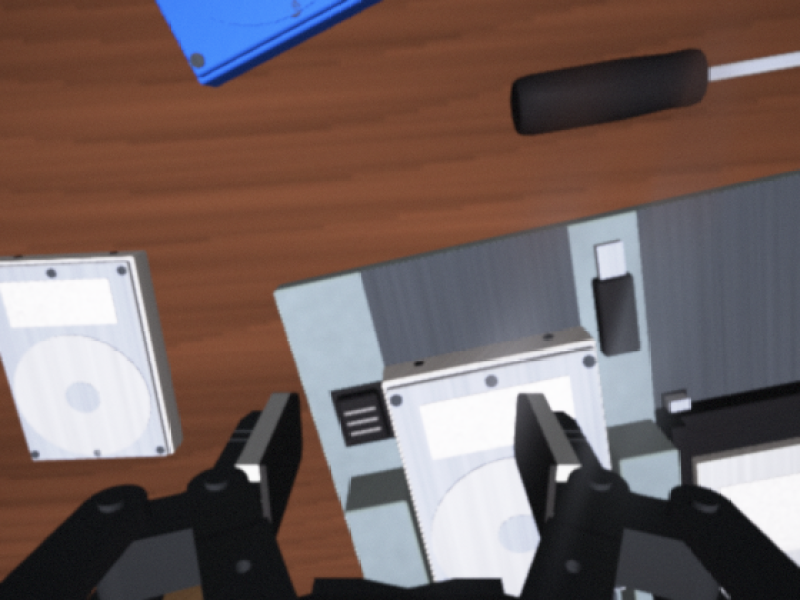

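The disk lies straight on the deck, its front top edge from (384,385) to (592,345) and the deck edge ahead of it from (275,290) to (640,210). The key at (362,415) is down and the tray and stick are undisturbed. I measure the front's distance to the deck edge, and its speed from a second frame.

```bash
python3 - <<'E'
from h import *
from cell import get_obs,cams
o,f0=pickle.load(open("pics/w6.pkl","rb"));f,W=wrist(o,f0)
r=lambda u,v,z:ray(f,u*.7,v*.7,z)[:2]
a,b=r(275,290,.018),r(640,210,.018);d=(b-a)/np.linalg.norm(b-a);n=np.array([-d[1],d[0]])
for p in[(384,385),(592,345)]:print("front to edge mm",abs((r(*p,.044)-a)@n)*1e3)
g=cams.grab_frame("wrist")["color"].astype(int);print("diff",np.abs(g-f0["color"])[220:400,250:430].mean())
E
```

```text
front to edge mm 48.35055918043063
front to edge mm 49.44360936214797
diff 2.697582304526749
```

```bash
python3 -c "
from cell import sign_off;print(sign_off())"
```

```text
the job is handed in; nothing more can be done
None
```

The disk is ejected from the right bay and the job is handed in: it was let out against the finger and lies on the deck about 56 mm out, 49 mm short of the front edge, with its key down and nothing else seen to move.

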